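Slide the low sample pot out of the huddle into the code reader

ROBOT

A 6-joint arm with a two-finger parallel gripper is mounted at the origin on the work surface. World frame = base frame: x ahead of the robot, y to its left, z up, the work surface at z = 0. Lengths are in m, angles in rad, forces in N, time in s.
With the tool pointing down it reaches from about 0.35 to 0.975 m from the base axis. Payload 7.1 kg.
Tool frame: the origin (TCP) lies on the centre line of the jaws, within the pads' length; the fingertips stand 22 mm ahead of it and the grasp point (between the pads) lies 3 mm ahead of it; z points along the fingers, y is the direction in which the jaws open and shut (so a half turn about z gives the same grasp; the last joint's range is limited). The gripper opens to 88 mm and grips with 3 to 60 N. Pads are 20 mm wide; open, the fingers measure 115 mm over their backs; the gripper's body (75 mm by 178 mm) begins 61 mm behind the grasp point.
Start: joints at [1.315, 0.423, 1.63, -0, 1.089, -0.019], TCP at [0.147, 0.608, 0.245] pointing down, gripper open.
Joint ranges: [-3, 3], [-0.9, 2.11], [0.09, 2.58], [-1.31, 4.45], [0.11, 2.69], [-2.54, 2.54]. Speed limits (rad/s): [2.39, 2.39, 3.01, 3.14, 3.14, 3.14].

INTERFACE

Orientations are given as a unit quaternion [w, x, y, z].
In Python, from cell import r, capture, camera_params, look_for, pinpoint gives the robot as it stands.
- The arm moves only by the tool servo_tool, never from a script. Its argument "targets" is text: rows parted by semicolons, each of 6 numbers parted by spaces: the shift along the tool's x, y, z in mm, then the turn, a rotation vector about the tool's x, y, z in degrees. In form: dx dy dz rx ry rz; .... A call has 1 to 10 rows; each row is the pose to reach, as a shift and turn from the pose commanded when the call began, along the tool's axes at that moment; what a row does not reach only later rows make up. A row lasts 1/12 s, in which the tool goes at most 41.7 mm and 7.16 degrees, less where a joint would pass 70% of its speed; a pose out of reach is approached as far as the arm can. A call with a gripper value outside its range is refused whole. "fingers" is the opening, from 0 (shut) to 1 (fully open), set as the call begins (left out, the last holds). The fingers move at their own pace and stop on an object; "squeeze" is the grip in N (left out, the last holds). Time passes only in rows, so rows that repeat a pose let the fingers close. It gives the time, the measured TCP pose, the force and the opening at its end, in the units of the state.
- r.observe(): the state, without advancing time (a new reading comes with each control period).
- capture(name): name is "scene" or "top" or "wrist"; returns the picture (420x560x3 uint8, red, green, blue); there is no depth.
- camera_params(name): a dict with "mtx" (3x3 intrinsics, pixels), "position" and "orientation" of the camera in the world. Camera axes: x right, y up, looking along -z (the intrinsics and any distortion apply to the point x, -y, -z); pixel columns grow to the right and rows downward; lengths in m; the calibration is good to about 2 mm. A picture is of the moment at which its call begins: read the wrist's pose just before it. camera_params takes no time and is no camera call; for the wrist camera it gives the pose at the moment of the call.
- r.sign_off(): hands the job in, once; it reports no verdict.
Trained networks look in the newest picture that a camera, given by its name, has taken for a name from the list of things; names that differ only in an ending like _2 or _b are one class to them, and where a whole thing is asked for, a point or a joint stands for the part that bears it (a point fixed in the world has none). Each returns a list of dicts, best first, with "p" (0 to 1); they miss things now and then, are a little off and sometimes report something else, mostly with a low value. They report only what shows in the picture. A call takes as long as a camera call. They do not tell look-alikes from the thing itself.
- look_for(label, camera): "rect" ([left, top, width, height] in pixels, round what is visible of it).
- pinpoint(label, camera): "centre" ([column, row] in pixels: a listed point, or the origin of a listed thing).
The state is a dict: "clock": time; "qpos": joint angles; "joint_vel": joint speeds; "joint_efforts": joint torques, N m; "eef_pos": TCP position; "eef_rot": TCP orientation; "contact_force": force on the tool from outside, world axes, zero at the start; "torque": the same for the moment, N m; "width": finger opening in m.
Only numpy, scipy, OpenCV 4.12 (cv2) and the standard library are available. Lean on these libraries where they do the work, as an engineer would, in place of code of your own. Each camera call takes 0.05 s, during which the arm holds its last target.

TASK

The low pot is jammed in the front row of a block of touching sample pots: put light pressure on its cap and slide it straight out of the block, then along the bench and through the mouth of the code reader's bay until it is fully home against the bay's back wall. Keep it flat on the bench all the way, never press or push on it with more than 15 N, and leave the tall pots and the other things on the bench where they stand. Finish with the pot let go.

Things in the scene. Friction and masses are not known exactly. Their poses are not given: they have to be found in the camera images.
- low_pot_center (a point): On the low pot's axis, 10 mm above the bench; z up. White disc-shaped pot 54 mm across, flat ribbed green screw cap 51 mm across, 65 to 125 g. The cap is screwed on to an unknown degree: its flat top is 20 to 32 mm above the bench and stays so when pressed; find it by feel. Pressed with 4 to 8 N, fingertips grip the cap by friction and drag the pot along.
- tall_a: A tall pot: white, 54 mm across, green ribbed cap, 40 mm high in all, about 130 g, loose; origin at the centre of its underside, on the bench. It must stay where it is (up to 6 mm is tolerated).
- tall_b: A tall pot: white, 54 mm across, green ribbed cap, 40 mm high in all, about 130 g, loose; origin at the centre of its underside, on the bench. It must stay where it is (up to 6 mm is tolerated).
- tall_c: A tall pot: white, 54 mm across, green ribbed cap, 40 mm high in all, about 130 g, loose; origin at the centre of its underside, on the bench. It must stay where it is (up to 6 mm is tolerated).
- tall_d: A tall pot: white, 54 mm across, green ribbed cap, 40 mm high in all, about 130 g, loose; origin at the centre of its underside, on the bench. It must stay where it is (up to 6 mm is tolerated).
- tall_e: A tall pot: white, 54 mm across, green ribbed cap, 40 mm high in all, about 130 g, loose; origin at the centre of its underside, on the bench. It must stay where it is (up to 6 mm is tolerated).
- rail_stop: Fixed aluminium rail, 200 mm long, 20 mm high, behind the pots. Origin on the bench, middle of its front face; x points back, away from the pots and the robot; y along the rail. Six touching pots stand 54 mm apart, at y = -54, 0, 54 mm: back row x = -27, front row x = -81 mm. The low pot is in any place of the front row; its only free way out is along -x.
- bay_home (a point): Where the low pot's point is when home in the fixed code reader's bay, 10 mm above the bench. The pot enters along this frame's +x; the back wall's face is 27 mm along +x. Side walls parallel to x, 60 mm apart inside, 6 mm thick, 13 mm high like all the bay's walls. No floor: the pot slides on the bench. Behind, 67 mm along +x, starts a grey housing 48 mm high, 110 mm wide.
- bay_mouth (a point): Middle of the open mouth of the bay, 56 mm from bay_home along its -x, 10 mm above the bench, same axes. The mouth is about 95 mm wide and narrows as a funnel to the 60 mm of the bay within 26 mm.
- reagent_bottle: Bystander: amber bottle, 64 mm across, 130 mm high, loose; origin under its centre. Leave alone.
- beaker: Bystander: glass beaker, 64 mm across, 80 mm high, loose; origin under its centre. Leave alone.
- salt_jar: Bystander: white jar, 60 mm across, 80 mm high, loose; origin under its centre. Leave alone.
Things that resemble listed ones, but are neither listed nor needed, are in the scene too. What is shaped like the part that bears low_pot_center but pink or yellow is not meant.

How it is judged:
By the outcome, as a careful person would: the job done as asked, in the order asked, and still so for the second after the job is handed in, with the robot touching nothing.
It also fails if it takes over 72 s, if anything falls off the work surface, if the arm or the gripper's body presses on something with over 40 N, if the wrist force passes 120 N, or if a joint passes its speed limit or range.

## Working session

There is one attempt and no reset: what is moved stays moved. The work goes in short steps, Python scripts to look and compute and a tool call to move; the robot and the scene stay as the last step left them, time stands still between calls to the robot, and variables do not carry over. Pictures are saved under pics/ and viewed, and the job is handed in when it is done.

Besides the shell and the picture viewer there is one more tool, called after "Request:" as name(argument=value, ...) on one line, values as JSON. servo_tool: Moves the arm, as the interface text tells. Its arguments: {"type":"object","properties":{"targets":{"type":"string"},"fingers":{"type":"number"},"squeeze":{"type":"number"}},"required":["targets"]}

```bash
ls; mkdir -p pics
python3 - <<'E'
from cell import r,capture,camera_params,look_for,pinpoint
import cv2
print(r.observe())
for n in ["scene","top"]:
    im=capture(n); cv2.imwrite(f"pics/{n}0.png",im[:,:,::-1])
    print(n,camera_params(n))
    for l in ["low_pot_center","tall_a","rail_stop","bay_home","bay_mouth","reagent_bottle","beaker","salt_jar"]:
        print(l,[(round(d['p'],2),[round(float(x)) for x in d['centre']]) for d in pinpoint(l,n)][:7])
print(r.observe()['clock'])
E
```

```text
pics
{'clock': 0.0, 'qpos': array([ 1.31501849e+00,  4.23853218e-01,  1.63066492e+00,  1.99956058e-05,
        1.08860738e+00, -1.89893269e-02]), 'joint_vel': array([ 0.00035134, -0.00032906,  0.0002179 ,  0.00128586,  0.00134165,
        0.00119445]), 'joint_efforts': array([-3.42106396e-03, -5.44637418e+01, -2.73662871e+01,  6.42702193e-02,
        2.27141491e-02, -1.04625810e-04]), 'eef_pos': array([0.14644721, 0.60707159, 0.2439038 ]), 'eef_rot': array([-1.13735066e-04,  1.18122432e-01,  9.92998743e-01, -7.57997250e-04]), 'contact_force': array([-0.16021388, -0.63797299,  0.23667265]), 'torque': array([-0.02258061,  0.0064734 ,  0.00169394]), 'width': 0.0878230888585269}
scene {'mtx': array([[395.0184404 ,   0.        , 272.30484117],
       [  0.        , 395.0184404 , 206.00976802],
       [  0.        ,   0.        ,   1.        ]]), 'position': array([1.2080538 , 0.28007   , 0.66013889]), 'orientation': array([0.51141999, 0.21951292, 0.31941459, 0.76696674])}
low_pot_center [(0.87, [172, 159]), (0.77, [188, 189]), (0.74, [153, 185]), (0.54, [234, 152])]
tall_a [(0.97, [227, 2
[... 364 characters left out ...]
,   0.        , 281.16962382],
       [  0.        , 435.73971286, 204.02721097],
       [  0.        ,   0.        ,   1.        ]]), 'position': array([0.5066292 , 0.02182013, 0.84209907]), 'orientation': array([ 0.7067613 ,  0.06382007, -0.03614953, -0.70363959])}
low_pot_center [(0.92, [462, 260]), (0.71, [389, 308]), (0.63, [403, 212]), (0.58, [451, 204])]
tall_a [(0.9, [376, 212]), (0.85, [348, 212]), (0.78, [375, 184]), (0.63, [408, 185]), (0.61, [348, 182])]
rail_stop [(0.71, [404, 212]), (0.33, [231, 153])]
bay_home [(0.84, [188, 269])]
bay_mouth [(0.23, [403, 182])]
reagent_bottle [(0.57, [295, 130]), (0.46, [376, 186])]
beaker [(0.78, [232, 155])]
salt_jar [(0.69, [134, 168])]
0.9
```

View pics/scene0.png

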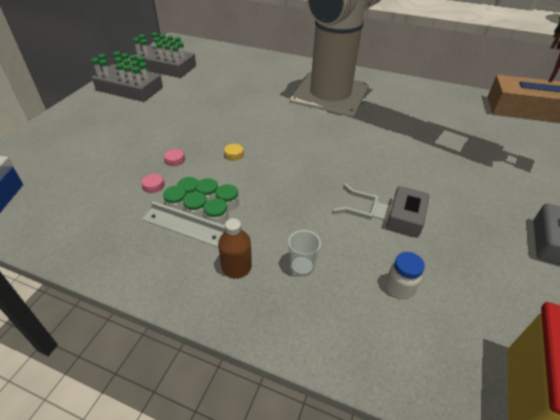

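View pics/top0.png

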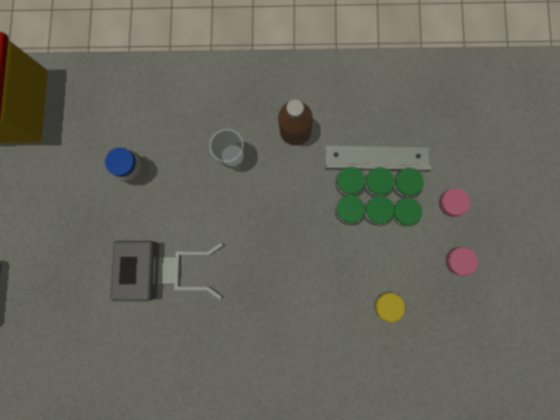

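Top picture: the six green caps stand at about (351,181),(380,181),(409,181) and, in front, (351,209),(380,210),(408,211). The look-alikes are pink at (456,202) and (463,261), and yellow at (391,307). The bay opens to the right, with its mouth at about (220,270). The low pot must be one of the three front green caps, so I'll crop closely and measure.

```bash
cat > h.py <<'E'
import numpy as np, cv2
from scipy.spatial.transform import Rotation as R
from cell import r,capture,camera_params,look_for,pinpoint
def Rm(q): return R.from_quat([q[1],q[2],q[3],q[0]]).as_matrix()
def p2w(P,px,z):
    d=np.linalg.inv(P['mtx'])@np.array([px[0],px[1],1.]); d=Rm(P['orientation'])@(d*[1,-1,-1])
    c=np.array(P['position']); return c+d*(z-c[2])/d[2]
def w2p(P,w):
    c=Rm(P['orientation']).T@(np.array(w)-P['position'])*[1,-1,-1]; u=P['mtx']@c; return u[:2]/u[2]
E
python3 - <<'E'
from h import *
a=cv2.imread('pics/scene0.png')[165:245,135:255]; b=cv2.imread('pics/top0.png')[140:240,320:440]; c=cv2.imread('pics/top0.png')[225:315,100:240]
cv2.imwrite('pics/c1.png',cv2.resize(a,None,fx=6,fy=6,interpolation=2));cv2.imwrite('pics/c2.png',cv2.resize(b,None,fx=6,fy=6,interpolation=2));cv2.imwrite('pics/c3.png',cv2.resize(c,None,fx=5,fy=5,interpolation=2))
P=camera_params('top')
im=cv2.imread('pics/top0.png');hsv=cv2.cvtColor(im,cv2.COLOR_BGR2HSV)
m=cv2.inRange(hsv,(50,120,50),(80,255,255))
m=cv2.erode(m,np.ones((5,5),np.uint8))
n,l,s,ce=cv2.connectedComponentsWithStats(m)
for i in range(1,n):
    if s[i,4]>50: print(s[i],ce[i].round(1),p2w(P,ce[i],.04)[:2].round(4),p2w(P,ce[i],.026)[:2].round(4))
E
```

```text
[340 170  22  21 344] [350.7 179.9] [ 0.6665 -0.0756] [ 0.6693 -0.0773]
[369 170  22  22 353] [379.7 180.6] [ 0.6651 -0.1293] [ 0.6679 -0.1319]
[398 171  23  21 355] [409. 181.] [ 0.6643 -0.183 ] [ 0.667  -0.1866]
[340 198  22  22 349] [350.5 208.4] [ 0.613  -0.0745] [ 0.6148 -0.0762]
[369 199  50  23 740] [393.5 210. ] [ 0.6102 -0.153 ] [ 0.612 -0.156]
```

View pics/c1.png

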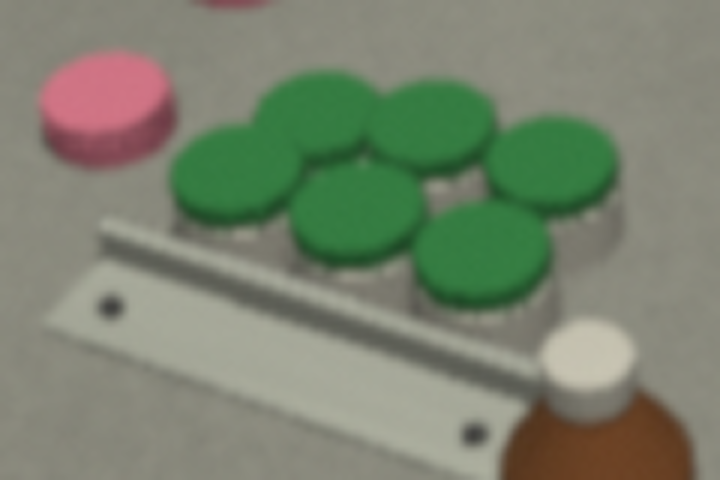

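View pics/c2.png

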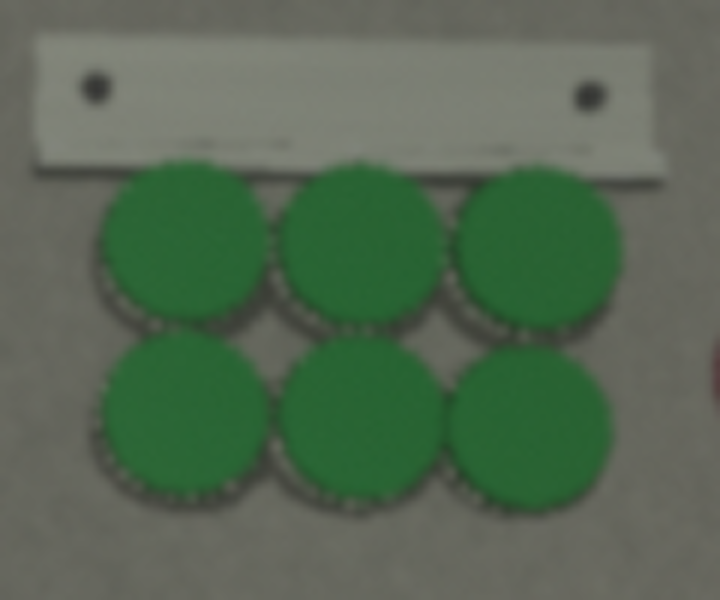

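View pics/c3.png

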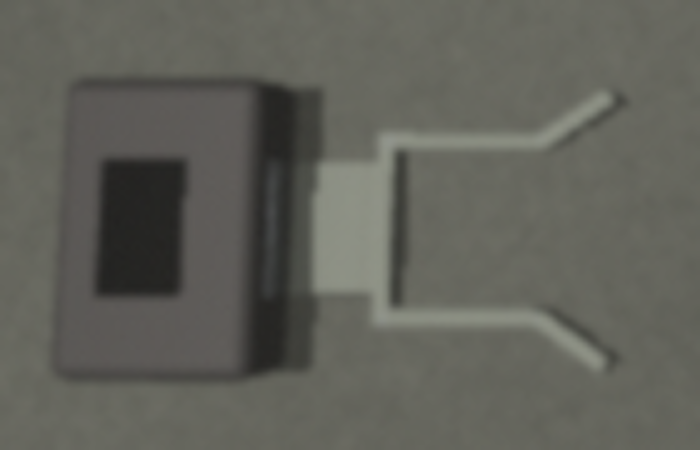

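Run:
```python
from h import *
P=camera_params('top'); S=camera_params('scene')
f=lambda x,y:p2w(P,(100+(x+.5)/5-.5,225+(y+.5)/5-.5),.013)[:2]
pts={'inTopBack':(393,150),'inBotBack':(391,310),'outTopL':(380,133),'outTopR':(535,133),'outBotL':(373,326),'outBotR':(535,324),'tipT':(610,93),'tipB':(605,368),'inTopK':(543,150),'inBotK':(543,310)}
for k,v in pts.items(): print(k,f(*v).round(4))
rs=R.from_euler('z',-.0205).as_matrix()
for n,w in [('low',(.6105,-.182,.028)),('low+14',(.6105,-.182,.04)),('frontleft',(.613,-.0745,.04)),('backleft',(.6665,-.0756,.04)),('backright',(.6643,-.183,.04))]: print(n,w2p(S,w))
sc=cv2.imread('pics/scene0.png');m=cv2.erode(cv2.inRange(cv2.cvtColor(sc,cv2.COLOR_BGR2HSV),(50,120,50),(80,255,255)),np.ones((4,4),np.uint8))
n,l,s,ce=cv2.connectedComponentsWithStats(m)
for i in range(1,n):
    if s[i,4]>30: print(s[i],ce[i])
for n,z in [((295,108),.13),((232,155),.0),((226,146),.08),((120,161),.08)]: print(n,p2w(P,n,z))
cv2.imwrite('pics/c4.png',cv2.resize(sc[175:245,325:435],None,fx=7,fy=7,interpolation=2))
```

```text
inTopBack [0.5269 0.2509]
inBotBack [0.4668 0.2492]
outTopL [0.5333 0.2561]
outTopR [0.5336 0.1964]
outBotL [0.4608 0.2558]
outBotR [0.4621 0.1942]
tipT [0.549  0.1681]
tipB [0.4461 0.1672]
inTopK [0.5272 0.1932]
inBotK [0.4673 0.1913]
low [187.56406094 181.60327817]
low+14 [186.86730516 177.83409902]
frontleft [226.22049719 190.15832034]
backleft [214.87892889 204.73681416]
backright [174.35596735 191.55161812]
[ 166  180   70   35 1122] [201.26737968 195.26916221]
(295, 108) [0.77332838 0.02774621 0.13      ]
(232, 155) [0.72518543 0.15415513 0.        ]
(226, 146) [0.72118998 0.15289731 0.08      ]
(120, 161) [0.69379878 0.34624261 0.08      ]
```

View pics/c4.png

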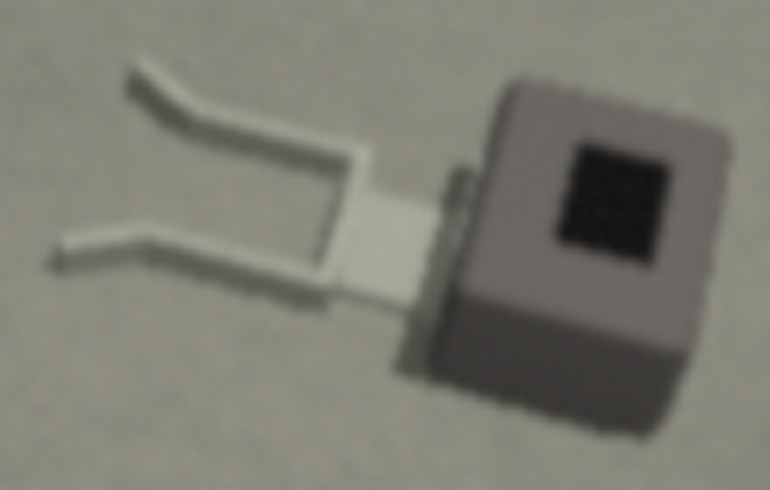

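```bash
cat >> h.py <<'E'
def plan(target,Rd=np.diag([-1.,1,-1])):
    o=r.observe();T=Rm(o['eef_rot'])
    print('t',round(o['clock'],2),'pos',o['eef_pos'].round(4),'F',o['contact_force'].round(2),'w',round(o['width'],4))
    print('shift mm',(T.T@(np.array(target)-o['eef_pos'])*1000).round(1),'rot deg',R.from_matrix(T.T@Rd).as_rotvec(degrees=True).round(2))
E
python3 -c "
from h import *
plan((.58,-.15,.22))"
```

```text
t 0.9 pos [0.1466 0.6075 0.2447] F [ 0.8  -0.45 -0.01] w 0.088
shift mm [-599.  -634.7   24.7] rot deg [  0.    -0.   -13.57]
```

Request:
servo_tool(targets="-27 -29 1 0 0 -6; -54 -58 2 0 0 -13.57; -82 -87 3 0 0 -13.57; -110 -116 4 0 0 -13.57; -138 -145 5 0 0 -13.57; -165 -174 6 0 0 -13.57; -193 -203 7 0 0 -13.57; -220 -232 8 0 0 -13.57; -248 -261 9 0 0 -13.57; -275 -290 10 0 0 -13.57", fingers=0, squeeze=5)

```text
clock: 1.73
eef_pos: [0.3466, 0.2595, 0.235]
eef_rot: [0.0, -0.0, 1.0, 0.0]
contact_force: [0.9, 1.0, -0.2]
width: 0.0247
```

```bash
python3 -c "
from h import *
plan((.58,-.15,.22))"
```

```text
t 1.73 pos [0.3466 0.2595 0.235 ] F [ 0.85  1.02 -0.17] w 0.0247
shift mm [-233.2 -409.6   15. ] rot deg [0.03 0.05 0.03]
```

```bash
python3 -c "
from h import *
P=camera_params('wrist');im=capture('wrist');cv2.imwrite('pics/w1.png',im[:,:,::-1]);print(P);import pickle;pickle.dump(P,open('w1.pkl','wb'))
plan((.58,-.15,.22))"
```

```text
{'mtx': array([[359.89662455,   0.        , 275.82221242],
       [  0.        , 359.89662455, 209.57649013],
       [  0.        ,   0.        ,   1.        ]]), 'position': array([0.27943786, 0.25931168, 0.37549002]), 'orientation': array([ 0.70165638, -0.0882038 , -0.08824093,  0.70150692])}
t 1.78 pos [0.3487 0.2547 0.2346] F [ 0.16 -2.44 -0.82] w 0.0207
shift mm [-232.2 -404.1   15.9] rot deg [-0.14  0.06 -0.13]
```

View pics/w1.png

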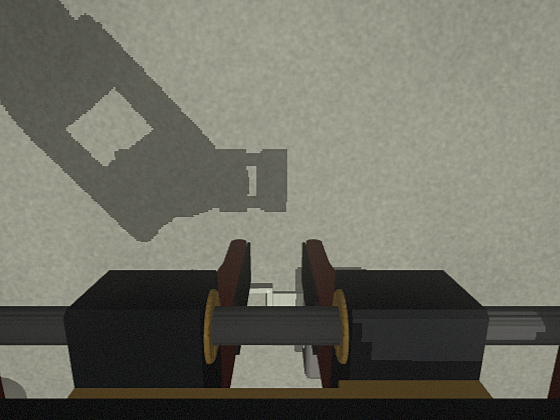

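The wrist picture shows the bay only at the bottom edge near (285,292), mostly hidden by the fingers. The camera looks at the base side of the TCP. To see the pots I'll place the TCP beyond them.

Request:
servo_tool(targets="-27 -28 -1 0 0 0; -54 -56 -2 0 0 0; -81 -85 -3 0 0 0; -108 -114 -4 0 0 0; -135 -142 -5 0 0 0; -162 -171 -6 0 0 0; -189 -199 -7 0 0 0; -216 -228 -8 0 0 0; -243 -256 -9 0 0 0; -270 -285 -10 0 0 0")

```text
clock: 2.62
eef_pos: [0.617, -0.0255, 0.2448]
eef_rot: [0.0, 0.0, 1.0, 0.0]
contact_force: [0.2, 0.3, 1.2]
width: 0.0004
```

Request:
servo_tool(targets="-27 -28 -1 0 0 0; -54 -56 -2 0 0 0; -81 -85 -3 0 0 0; -100 -110 -4 0 0 0; -100 -110 -4 0 0 0; -100 -110 -4 0 0 0")

```text
clock: 3.12
eef_pos: [0.7162, -0.1352, 0.2479]
eef_rot: [-0.0, 0.001, 1.0, 0.0]
contact_force: [-1.0, -0.3, -1.1]
width: 0.0003
```

```bash
python3 -c "
from h import *
P=camera_params('wrist');im=capture('wrist');cv2.imwrite('pics/w2.png',im[:,:,::-1]);print(P);import pickle;pickle.dump(P,open('w2.pkl','wb'))
plan((.61,-.182,.1))"
```

```text
{'mtx': array([[359.89662455,   0.        , 275.82221242],
       [  0.        , 359.89662455, 209.57649013],
       [  0.        ,   0.        ,   1.        ]]), 'position': array([ 0.64926028, -0.135158  ,  0.38850038]), 'orientation': array([ 0.702604  , -0.08794238, -0.08755353,  0.70067692])}
t 3.17 pos [ 0.7155 -0.1339  0.2479] F [-1.08 -0.42  0.54] w 0.0006
shift mm [105.2 -48.2 148. ] rot deg [ 0.03 -0.08 -0.05]
```

View pics/w2.png

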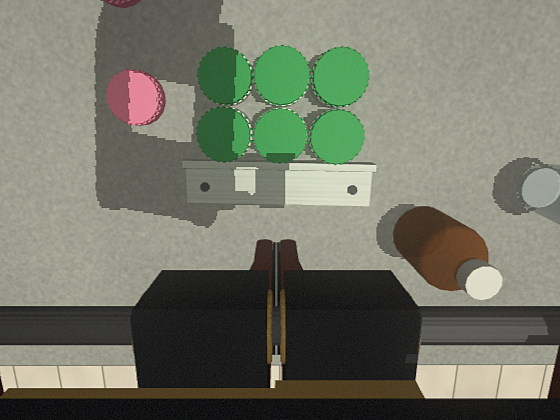

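The wrist picture shows all six caps, with the front row at (224,75),(282,75),(341,76). The candidate is the left one at (224,75).

Run:
```python
from h import *
import pickle
P=pickle.load(open('w2.pkl','rb'))
im=cv2.imread('pics/w2.png');hsv=cv2.cvtColor(im,cv2.COLOR_BGR2HSV)
m=cv2.inRange(hsv,(50,100,30),(80,255,255));m=cv2.morphologyEx(m,cv2.MORPH_OPEN,np.ones((9,9),np.uint8))
cv2.imwrite('pics/c5.png',cv2.resize(im[35:175,185:385],None,fx=4,fy=4,interpolation=2))
d=cv2.distanceTransform(m,cv2.DIST_L2,5)
pk=cv2.connectedComponentsWithStats((d>18).astype(np.uint8))
for i in range(1,pk[0]):
    l=pk[1]==i; k=np.where(l,d,0); c=pk[3][i]
    # edges: refine by ellipse on watershed-like disc
    yy,xx=np.nonzero(m*((np.hypot(np.arange(420)[:,None]-c[1],np.arange(560)[None]-c[0])<28)))
    print(c.round(1),'d',k.max().round(2),'n',len(xx),p2w(P,c,.04)[:2].round(4),p2w(P,c,.028)[:2].round(4))
```

```text
[281.2  74.9] d 27.0 n 2432 [ 0.6111 -0.1302] [ 0.6098 -0.13  ]
[224.5  75.5] d 25.97 n 2348 [ 0.6114 -0.182 ] [ 0.6101 -0.1836]
[340.2  76.4] d 27.17 n 2441 [ 0.6125 -0.0764] [ 0.6112 -0.0743]
[223.1 134. ] d 25.97 n 2272 [ 0.6637 -0.1853] [ 0.6642 -0.187 ]
[279.7 135.2] d 25.98 n 2241 [ 0.665  -0.1316] [ 0.6655 -0.1315]
[336.5 136.3] d 25.97 n 2287 [ 0.6662 -0.0776] [ 0.6667 -0.0756]
```

View pics/c5.png

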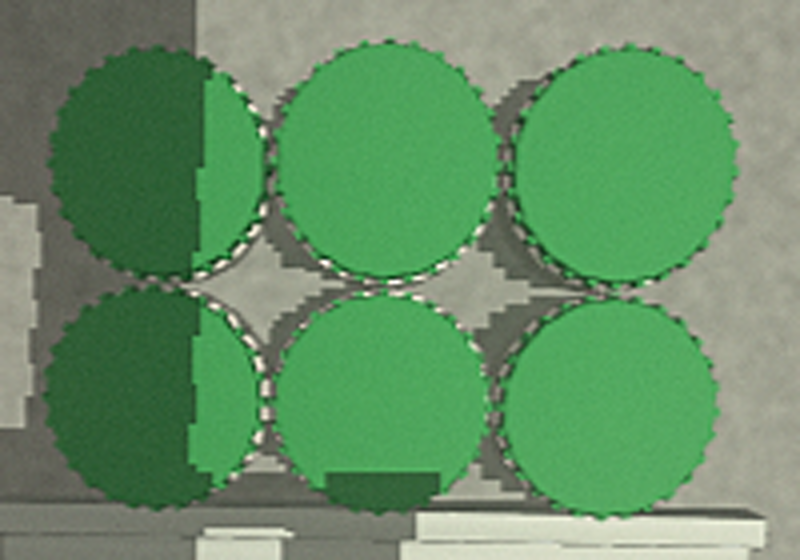

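The left front pot is smaller and set inward (52 mm spacing against 54 mm), so it is the low one, at about (0.610, -0.183). Both cameras agree on that. I'll move above it.

Request:
servo_tool(targets="30 -14 20 0 0 0; 60 -28 40 0 0 0; 85 -40 65 0 0 0; 105 -49 95 0 0 0; 105 -49 125 0 0 0; 105 -49 150 0 0 0; 105 -49 164 0 0 0; 105 -49 170 0 0 0; 105 -49 170 0 0 0; 105 -49 170 0 0 0")

```text
clock: 4.0
eef_pos: [0.6116, -0.1824, 0.0796]
eef_rot: [0.001, -0.0, 1.0, -0.0]
contact_force: [0.0, -0.3, 0.3]
width: 0.0009
```

```bash
python3 -c "
from h import *
plan((.61,-.183,.060))"
```

```text
t 4.0 pos [ 0.6116 -0.1824  0.0796] F [ 0.02 -0.33  0.27] w 0.0009
shift mm [ 1.7 -0.6 19.6] rot deg [-0.02  0.06  0.05]
```

Request:
servo_tool(targets="1 -0.5 6 0 0 0; 1.5 -0.5 12 0 0 0; 1.5 -0.5 17 0 0 0; 1.5 -0.5 20 0 0 0; 1.5 -0.5 22 0 0 0; 1.5 -0.5 22 0 0 0; 1.5 -0.5 22 0 0 0")

```text
clock: 4.58
eef_pos: [0.6094, -0.1834, 0.0566]
eef_rot: [-0.0, -0.0, 1.0, 0.0]
contact_force: [0.3, -1.2, -0.0]
width: 0.0006
```

Request:
servo_tool(targets="0 0 0.7 0 0 0; 0 0 1.4 0 0 0; 0 0 2.1 0 0 0; 0 0 2.8 0 0 0; 0 0 2.8 0 0 0")

```text
clock: 5.0
eef_pos: [0.6093, -0.1833, 0.0538]
eef_rot: [-0.0, -0.0, 1.0, 0.0]
contact_force: [0.6, -0.9, -0.3]
width: 0.0009
```

Request:
servo_tool(targets="0 0 0.5 0 0 0; 0 0 1 0 0 0; 0 0 1.5 0 0 0; 0 0 2 0 0 0")

```text
clock: 5.33
eef_pos: [0.6094, -0.1833, 0.0518]
eef_rot: [0.0, -0.0, 1.0, -0.0]
contact_force: [-0.2, 0.1, -0.5]
width: 0.0001
```

Request:
servo_tool(targets="0 0 0.4 0 0 0; 0 0 0.8 0 0 0; 0 0 1.2 0 0 0")

```text
clock: 5.58
eef_pos: [0.6094, -0.1834, 0.0506]
eef_rot: [0.0, -0.0, 1.0, -0.0]
contact_force: [0.2, 0.7, 0.4]
width: 0.0005
```

Request:
servo_tool(targets="0 0 0.4 0 0 0; 0 0 0.8 0 0 0; 0 0 1.2 0 0 0")

```text
clock: 5.83
eef_pos: [0.6094, -0.1834, 0.0494]
eef_rot: [0.0, -0.0, 1.0, -0.0]
contact_force: [-0.7, -0.9, 0.8]
width: 0.0004
```

Request:
servo_tool(targets="0 0 0.3 0 0 0; 0 0 0.6 0 0 0; 0 0 0.9 0 0 0")

```text
clock: 6.08
eef_pos: [0.6094, -0.1833, 0.0486]
eef_rot: [0.0, -0.0, 1.0, 0.0]
contact_force: [-0.2, -0.1, 0.3]
width: 0.0007
```

Request:
servo_tool(targets="0 0 0.4 0 0 0; 0 0 0.8 0 0 0; 0 0 1.2 0 0 0")

```text
clock: 6.33
eef_pos: [0.6095, -0.1834, 0.0481]
eef_rot: [0.0, -0.0, 1.0, -0.0]
contact_force: [-3.7, 1.0, 11.2]
width: 0.0004
```

Request:
servo_tool(targets="0 0 0.3 0 0 0; 0 0 0.6 0 0 0")

```text
clock: 6.5
eef_pos: [0.6095, -0.1834, 0.048]
eef_rot: [0.0, -0.0, 1.0, -0.0]
contact_force: [-3.8, 1.3, 15.4]
width: 0.0005
```

I bundled two descent steps and the press overshot, to about 15.4 N on the reading. I'm easing off at once.

Request:
servo_tool(targets="0 0 -1.2 0 0 0; 0 0 -1.2 0 0 0")

```text
clock: 6.67
eef_pos: [0.6096, -0.1834, 0.0483]
eef_rot: [0.0, -0.0, 1.0, -0.0]
contact_force: [-0.5, 0.8, 0.5]
width: 0.0004
```

Request:
servo_tool(targets="0 0 0.2 0 0 0; 0 0 0.4 0 0 0; 0 0 0.5 0 0 0; 0 0 0.5 0 0 0")

```text
clock: 7.0
eef_pos: [0.6096, -0.1835, 0.0481]
eef_rot: [0.0, -0.0, 1.0, -0.0]
contact_force: [-1.9, 0.4, 7.3]
width: 0.0005
```

Request:
servo_tool(targets="0.5 0 -0.1 0 0 0; 1.5 0 -0.1 0 0 0; 3 0.1 -0.1 0 0 0; 4.5 0.1 -0.1 0 0 0; 6 0.1 -0.1 0 0 0")

```text
clock: 7.42
eef_pos: [0.6043, -0.1835, 0.0481]
eef_rot: [0.001, -0.0, 1.0, -0.0]
contact_force: [2.7, 0.4, 6.3]
width: 0.0004
```

Run:
```python
from h import *
im=capture('top');b=im[140:260,320:440,::-1];cv2.imwrite('pics/t2.png',cv2.resize(b,None,fx=4.9,fy=4.9,interpolation=2))
```

```text
(no output)
```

View pics/t2.png

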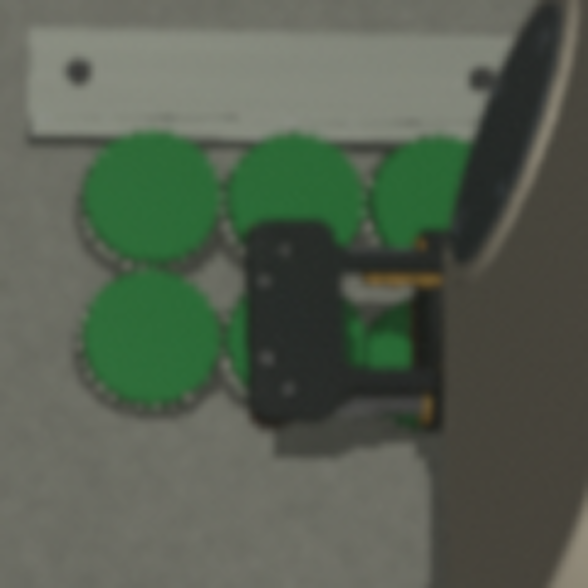

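The top camera is mostly hidden by the gripper. The drag force looks right (2.7 N), so I'll go on and check with the scene camera.

Request:
servo_tool(targets="2 0 0 0 0 0; 4.5 0.1 0 0 0 0; 7 0.1 0 0 0 0; 9.5 0.2 0 0 0 0; 12 0.2 0 0 0 0; 14.5 0.3 0 0 0 0; 17 0.3 0 0 0 0; 19.5 0.4 0 0 0 0; 22 0.4 0 0 0 0; 24 0.5 0 0 0 0")

```text
clock: 8.3
eef_pos: [0.5801, -0.1831, 0.0481]
eef_rot: [0.001, -0.0, 1.0, -0.0]
contact_force: [2.0, 0.1, 5.7]
width: 0.0004
```

Run:
```python
from h import *
im=capture('scene');b=im[140:250,130:280,::-1];cv2.imwrite('pics/s2.png',cv2.resize(b,None,fx=5,fy=5,interpolation=2))
print(r.observe()['contact_force'])
```

```text
[ 1.48593804 -0.18134044  5.23912155]
```

View pics/s2.png

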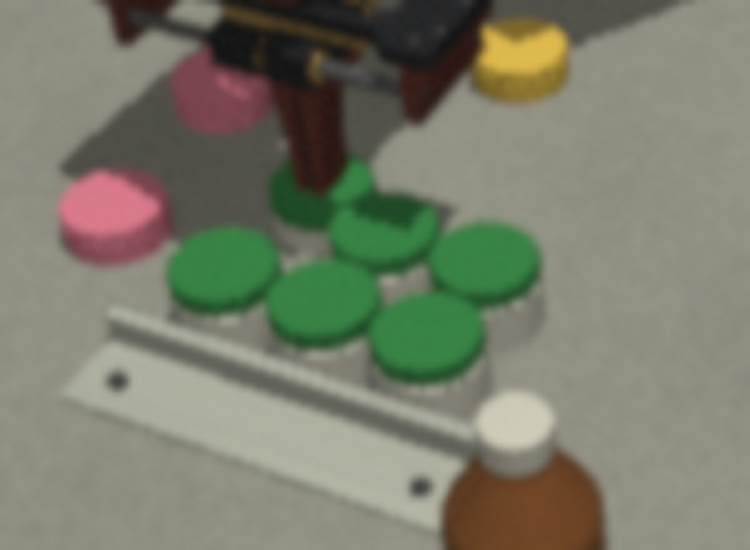

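The pot is dragged cleanly, and the fingertip is still centred on its cap at crop (320,190). The tall pots haven't moved.

Request:
servo_tool(targets="3 0.1 0.05 0 0 0; 7 0.1 0.05 0 0 0; 11 0.2 0.1 0 0 0; 16 0.3 0.1 0 0 0; 21 0.4 0.1 0 0 0; 26 0.5 0.1 0 0 0; 31 0.6 0.1 0 0 0; 36 0.7 0.1 0 0 0; 40 0.8 0.1 0 0 0; 43 0.9 0.1 0 0 0")

```text
clock: 9.18
eef_pos: [0.5371, -0.1822, 0.0481]
eef_rot: [0.001, 0.0, 1.0, -0.0]
contact_force: [3.7, 0.1, 6.4]
width: 0.0004
```

Request:
servo_tool(targets="4 0.1 0 0 0 0; 8 0.3 0 0 0 0; 12 1 0 0 0 0; 15 3 0 0 0 0; 17 6 0 0 0 0; 18 10 0 0 0 0; 18 14 0 0 0 0; 18 18 0 0 0 0; 18 22 0 0 0 0; 18 26 0 0 0 0")

```text
clock: 10.02
eef_pos: [0.5188, -0.1564, 0.0481]
eef_rot: [0.001, -0.0, 1.0, -0.001]
contact_force: [0.1, -3.1, 8.7]
width: 0.0005
```

Run:
```python
from h import *
print(r.observe()['contact_force'])
P=camera_params('top')
for z in(.02,):print('yellow',p2w(P,(391,307),z))
im=capture('top');b=im[140:340,300:500,::-1];cv2.imwrite('pics/t3.png',cv2.resize(b,None,fx=3,fy=3,interpolation=2))
```

```text
[ 0.08700898 -3.13371776  8.70313138]
yellow [ 0.43397432 -0.14772806  0.02      ]
```

View pics/t3.png

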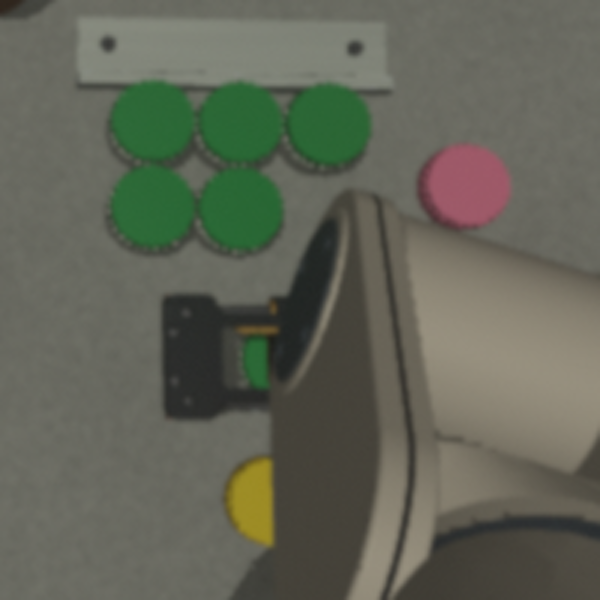

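The tall pots are undisturbed, and the low pot is clear of yellow. I'm lightening the press a little and going on along +y.

Request:
servo_tool(targets="0 5 -0.1 0 0 0; 0 10 -0.2 0 0 0; 0 16 -0.2 0 0 0; 0 22 -0.2 0 0 0; 0 28 -0.2 0 0 0; 0 34 -0.2 0 0 0; 0 40 -0.2 0 0 0; 0 46 -0.2 0 0 0; 0 52 -0.2 0 0 0; 0 58 -0.2 0 0 0")

```text
clock: 10.9
eef_pos: [0.5186, -0.0981, 0.0481]
eef_rot: [0.0, -0.0, 1.0, -0.0]
contact_force: [0.7, -1.5, 7.1]
width: 0.0001
```

Request:
servo_tool(targets="0 6 -0.1 0 0 0; 0 12 -0.1 0 0 0; 1 18 -0.1 0 0 0; 2 24 -0.1 0 0 0; 3 30 -0.1 0 0 0; 4 36 -0.1 0 0 0; 5 42 -0.1 0 0 0; 6 48 -0.1 0 0 0; 7 54 -0.1 0 0 0; 8 60 -0.1 0 0 0")

```text
clock: 11.73
eef_pos: [0.5105, -0.038, 0.0481]
eef_rot: [0.0, -0.0, 1.0, -0.0]
contact_force: [1.3, -2.5, 6.7]
width: 0.0005
```

Request:
servo_tool(targets="1 6 -0.05 0 0 0; 2 12 -0.05 0 0 0; 3 18 -0.05 0 0 0; 4 24 -0.05 0 0 0; 5 30 -0.05 0 0 0; 6 36 -0.05 0 0 0; 7 42 -0.05 0 0 0; 8 48 -0.05 0 0 0; 9 54 -0.05 0 0 0; 10 60 -0.05 0 0 0")

```text
clock: 12.57
eef_pos: [0.5004, 0.022, 0.0481]
eef_rot: [0.0, -0.0, 1.0, -0.0]
contact_force: [0.3, -3.0, 6.8]
width: 0.0006
```

Request:
servo_tool(targets="0.5 6 0 0 0 0; 1 12 0 0 0 0; 1.5 18 0 0 0 0; 1.5 24 0 0 0 0; 1.5 30 0 0 0 0; 1.5 36 0 0 0 0; 1.5 42 0 0 0 0; 1.5 48 0 0 0 0; 1.5 54 0 0 0 0; 1.5 58 0 0 0 0")

```text
clock: 13.4
eef_pos: [0.4987, 0.0801, 0.048]
eef_rot: [-0.0, -0.0, 1.0, -0.0]
contact_force: [-0.1, -2.6, 8.5]
width: 0.0006
```

Run:
```python
from h import *
print(r.observe()['contact_force'])
im=capture('top');b=im[200:340,90:290,::-1];cv2.imwrite('pics/t4.png',cv2.resize(b,None,fx=4,fy=4,interpolation=2))
im=capture('scene');b=im[130:250,280:440,::-1];cv2.imwrite('pics/s4.png',cv2.resize(b,None,fx=5,fy=5,interpolation=2))
```

```text
[-0.08727284 -2.5806248   8.54014922]
```

View pics/t4.png

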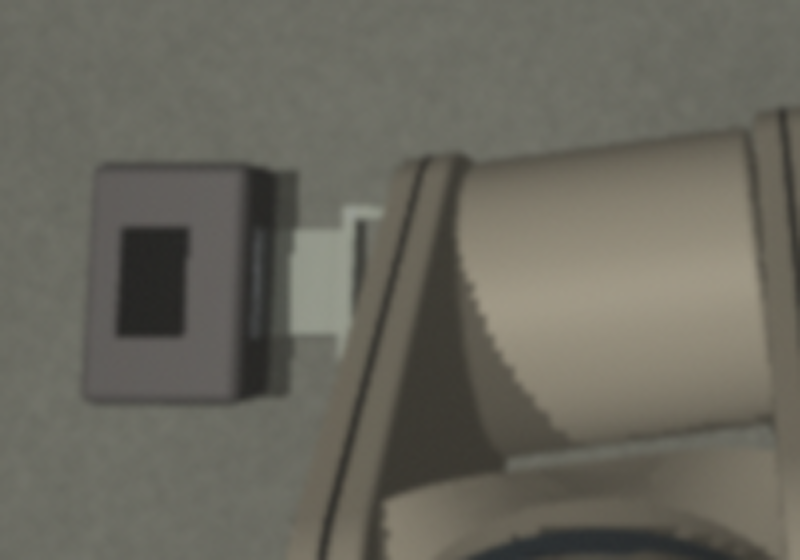

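View pics/s4.png

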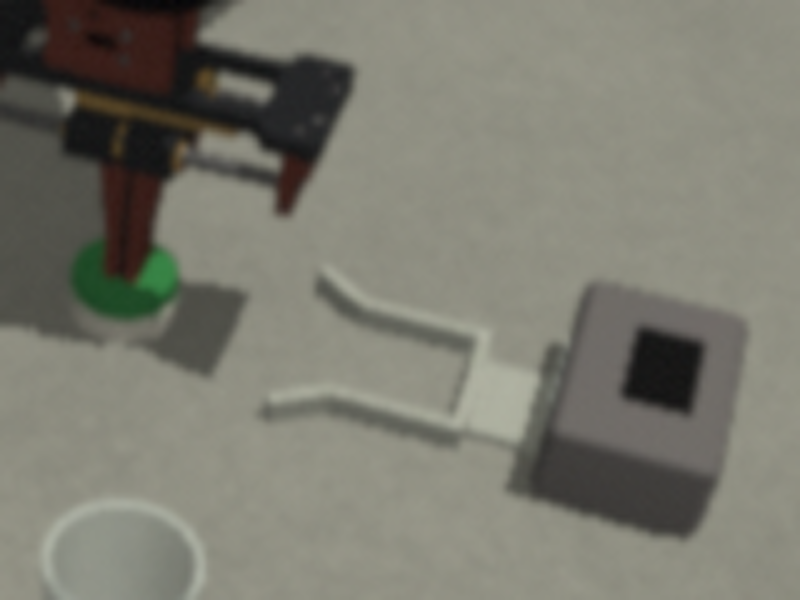

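The fingertip is centred on the cap at crop (125,275), and the bay lies ahead. I'll check lateral alignment in the scene camera.

Run:
```python
from h import *
S=camera_params('scene')
f=lambda x,y,z:p2w(S,(280+(x+.5)/5-.5,130+(y+.5)/5-.5),z)[:2].round(4)
print('pot',f(125,278,.026), 'cap l/r/t/b',f(71,283,.026),f(180,278,.026),f(120,238,.026),f(125,319,.026))
for n,p in dict(farL=(360,302),farR=(478,335),nearL=(335,388),nearR=(460,422),cornerFar=(490,332),cornerNear=(465,428),tipF=(325,266),tipN=(266,404)).items(): print(n,f(*p,.013))
```

```text
pot [0.5093 0.0842] cap l/r/t/b [0.523  0.0613] [0.4988 0.1088] [0.4818 0.0721] [0.5372 0.0938]
farL [0.4667 0.1921]
farR [0.4677 0.2505]
nearL [0.5302 0.1962]
nearR [0.5295 0.2551]
cornerFar [0.4633 0.2554]
cornerNear [0.5324 0.258 ]
tipF [0.4473 0.1693]
tipN [0.5531 0.1694]
```

The scene view suggests the pot sits about 3 mm toward +x of the fingertip, so I'll aim slightly to -x. The funnel takes care of the rest. I'm also reducing the press.

Request:
servo_tool(targets="0.5 5 -0.1 0 0 0; 1 10 -0.2 0 0 0; 1.5 15 -0.2 0 0 0; 2 20 -0.2 0 0 0; 2.5 25 -0.2 0 0 0; 3 30 -0.2 0 0 0; 3 35 -0.2 0 0 0; 3 40 -0.2 0 0 0; 3 45 -0.2 0 0 0; 3 50 -0.2 0 0 0")

```text
clock: 14.33
eef_pos: [0.4955, 0.1298, 0.0481]
eef_rot: [-0.0, -0.0, 1.0, -0.0]
contact_force: [-0.1, -2.4, 6.6]
width: 0.0002
```

Request:
servo_tool(targets="0 4 -0.05 0 0 0; 0 8 -0.05 0 0 0; 0 12 -0.05 0 0 0; 0 16 -0.05 0 0 0; 0 20 -0.05 0 0 0; 0 24 -0.05 0 0 0; 0 28 -0.05 0 0 0; 0 32 -0.05 0 0 0; 0 36 -0.05 0 0 0; 0 40 -0.05 0 0 0")

```text
clock: 15.17
eef_pos: [0.4954, 0.1697, 0.0481]
eef_rot: [-0.0, -0.0, 1.0, -0.0]
contact_force: [-0.4, -2.6, 7.1]
width: 0.0007
```

Run:
```python
from h import *
im=capture('scene');b=im[150:240,310:430,::-1];cv2.imwrite('pics/s5.png',cv2.resize(b,None,fx=6,fy=6,interpolation=2))
```

```text
(no output)
```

View pics/s5.png

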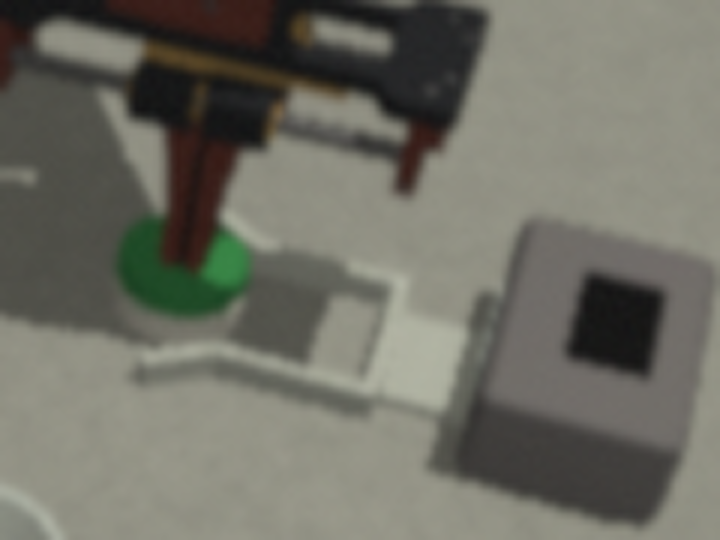

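The pot is in the mouth, centred between the funnel arms. Going on slowly.

Request:
servo_tool(targets="0 3 0 0 0 0; 0 6 0 0 0 0; 0 9 0 0 0 0; 0.1 12 0 0 0 0; 0.1 15 0 0 0 0; 0.1 18 0 0 0 0; 0.2 21 0 0 0 0; 0.2 24 0 0 0 0; 0.2 27 0 0 0 0; 0.3 30 0 0 0 0")

```text
clock: 16.05
eef_pos: [0.4951, 0.1996, 0.0481]
eef_rot: [-0.0, -0.0, 1.0, -0.0]
contact_force: [0.4, -3.1, 6.2]
width: 0.0003
```

Request:
servo_tool(targets="0 2.5 0 0 0 0; 0 5 0 0 0 0; 0 7.5 0 0 0 0; 0.1 10 0 0 0 0; 0.1 12.5 0 0 0 0; 0.1 15 0 0 0 0; 0.1 16.5 0 0 0 0; 0.1 18 0 0 0 0")

```text
clock: 16.72
eef_pos: [0.495, 0.2176, 0.0481]
eef_rot: [-0.0, -0.0, 1.0, -0.0]
contact_force: [-0.7, -3.3, 6.4]
width: 0.001
```

Request:
servo_tool(targets="0 0.8 0 0 0 0; 0 1.6 0 0 0 0; 0 2.4 0 0 0 0; 0 3.2 0 0 0 0; 0 4 0 0 0 0")

```text
clock: 17.13
eef_pos: [0.495, 0.2215, 0.0481]
eef_rot: [-0.0, -0.0, 1.0, -0.0]
contact_force: [1.2, -2.2, 6.8]
width: 0.0002
```

Request:
servo_tool(targets="0 0.8 0 0 0 0; 0 1.6 0 0 0 0; 0 2.4 0 0 0 0; 0 3.2 0 0 0 0")

```text
clock: 17.47
eef_pos: [0.4949, 0.2242, 0.0481]
eef_rot: [-0.001, -0.0, 1.0, -0.001]
contact_force: [0.3, -6.1, 8.0]
width: 0.0005
```

Run:
```python
from h import *
im=capture('scene');b=im[150:240,310:430,::-1];cv2.imwrite('pics/s6.png',cv2.resize(b,None,fx=6,fy=6,interpolation=2))
print(r.observe()['contact_force'])
```

```text
[ 0.55972083 -5.70137061  7.27289978]
```

View pics/s6.png

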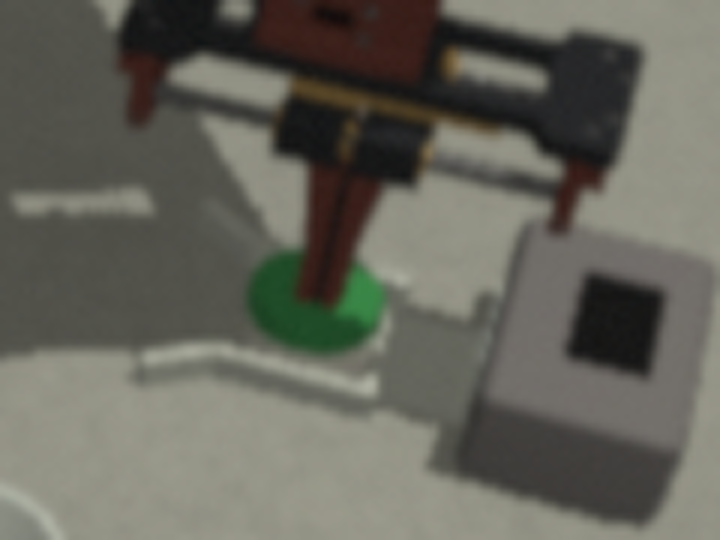

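Fy jumped from -2.5 to -6 N at y≈0.223 to 0.224, which matches the measured back wall. One small extra nudge with a lighter press.

Request:
servo_tool(targets="0 0.3 -0.1 0 0 0; 0 0.6 -0.1 0 0 0; 0 0.6 -0.1 0 0 0")

```text
clock: 17.77
eef_pos: [0.4948, 0.2248, 0.0481]
eef_rot: [-0.001, -0.0, 1.0, -0.001]
contact_force: [0.5, -4.9, 7.5]
width: 0.0008
```

Request:
servo_tool(targets="0 0 -0.4 0 0 0; 0 0 -1 0 0 0; 0 0 -3 0 0 0; 0 0 -10 0 0 0; 0 0 -25 0 0 0; 0 0 -50 0 0 0; 0 0 -80 0 0 0; 0 0 -115 0 0 0; 0 0 -150 0 0 0; 0 0 -185 0 0 0")

```text
clock: 18.6
eef_pos: [0.4949, 0.2258, 0.2351]
eef_rot: [-0.0, -0.0, 1.0, -0.0]
contact_force: [-0.5, -0.6, -0.3]
width: 0.0006
```

Request:
servo_tool(targets="-35 0 0 0 0 0; -70 0 0 0 0 0; -100 0 0 0 0 0; -110 0 0 0 0 0; -110 0 0 0 0 0; -110 0 0 0 0 0")

```text
clock: 19.1
eef_pos: [0.6043, 0.2257, 0.2325]
eef_rot: [-0.001, 0.0, 1.0, -0.0]
contact_force: [-0.4, -0.0, -0.5]
width: 0.0004
```

Run:
```python
from h import *
import pickle
o=r.observe();print(o['clock'],o['contact_force'],o['eef_pos'])
P=camera_params('wrist');pickle.dump(P,open('w3.pkl','wb'))
im=capture('wrist');cv2.imwrite('pics/w3.png',im[:,:,::-1])
im=capture('scene');b=im[150:240,310:430,::-1];cv2.imwrite('pics/s7.png',cv2.resize(b,None,fx=6,fy=6,interpolation=2))
cv2.imwrite('pics/s7f.png',im[:,:,::-1])
```

```text
19.1 [-0.43420042 -0.03355935 -0.48364997] [0.60430052 0.22567826 0.23249762]
```

View pics/w3.png

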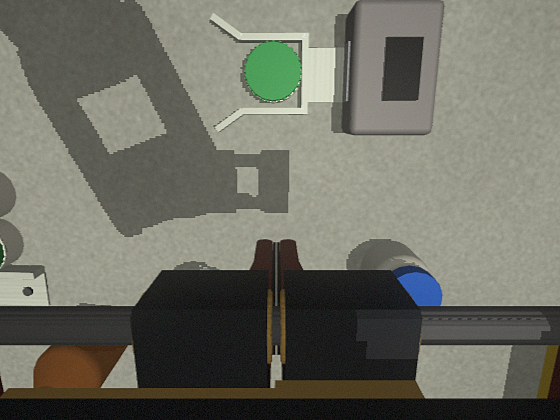

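View pics/s7.png

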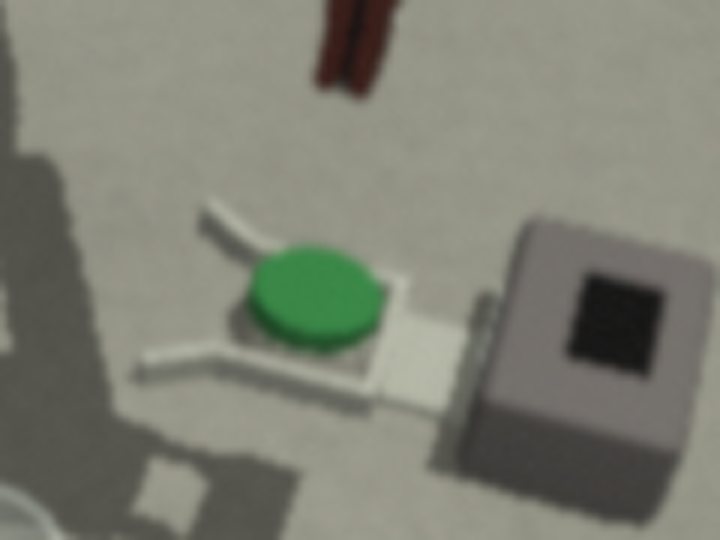

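The pot is in the bay: cap at (272,71), back wall's inner edge at column 302. I'll measure the gap to the wall.

Run:
```python
from h import *
import pickle
P=pickle.load(open('w3.pkl','rb'))
im=cv2.imread('pics/w3.png')
cv2.imwrite('pics/c6.png',cv2.resize(im[5:140,200:340],None,fx=5.5,fy=4.4,interpolation=cv2.INTER_NEAREST) if 0 else cv2.resize(im[20:125,225:325],None,fx=5.6,fy=5.6,interpolation=cv2.INTER_NEAREST))
m=cv2.inRange(cv2.cvtColor(im,cv2.COLOR_BGR2HSV),(50,100,30),(80,255,255))
n,l,s,ce=cv2.connectedComponentsWithStats(m)
for i in range(1,n):
    if s[i,4]>300: print(s[i],ce[i],p2w(P,ce[i],.026), p2w(P,(s[i,0]+s[i,2]-.5,ce[i][1]),.026),p2w(P,(s[i,0]-.5,ce[i][1]),.026))
for u in (300,301,302,303): print(u,p2w(P,(u,72),.013)[:2])
```

```text
[ 244   40   58   62 2644] [272.56089259  70.50189107] [0.49516957 0.2224525  0.026     ] [0.49519734 0.24868795 0.026     ] [0.49514167 0.19610276 0.026     ]
300 [0.49493421 0.24815818]
301 [0.49493521 0.24909953]
302 [0.4949362  0.25004088]
303 [0.49493719 0.25098222]
```

View pics/c6.png

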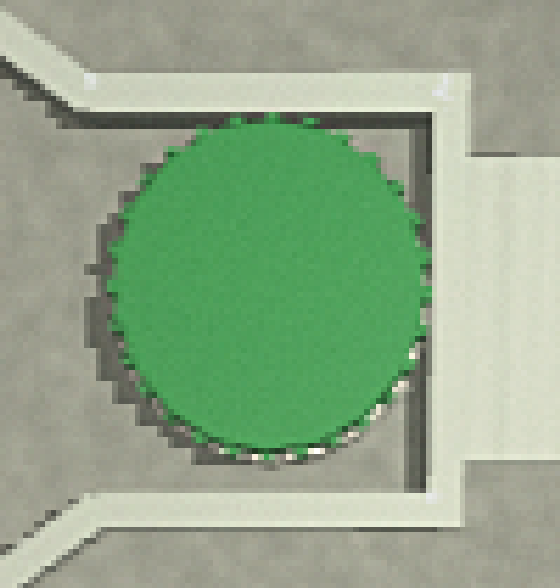

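The pot centre (y=0.2224) plus 27 mm gives 0.2494, against a wall face at 0.2495, so it is home. Last check: the tall pots and bystanders against the first picture.

Run:
```python
from h import *
im=capture('top')[:,:,::-1];cv2.imwrite('pics/t8.png',im)
def cc(im):
    m=cv2.erode(cv2.inRange(cv2.cvtColor(np.ascontiguousarray(im),cv2.COLOR_BGR2HSV),(50,120,50),(80,255,255)),np.ones((9,9),np.uint8))
    n,l,s,ce=cv2.connectedComponentsWithStats(m); return [c.round(1).tolist() for c,a in zip(ce[1:],s[1:]) if a[4]>50]
print(cc(cv2.imread('pics/top0.png')));print(cc(im))
```

```text
[[350.8, 179.9], [379.8, 180.6], [409.0, 181.1], [350.6, 208.4], [393.2, 210.0]]
[[350.7, 179.9], [379.7, 180.6], [408.9, 181.0], [350.5, 208.3], [379.8, 209.2], [190.5, 271.1]]
```

View pics/t8.png

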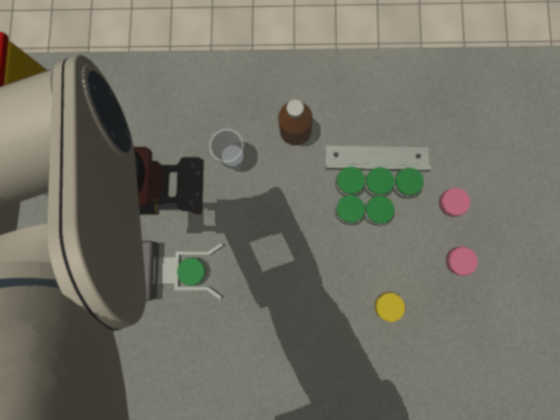

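View pics/s7f.png

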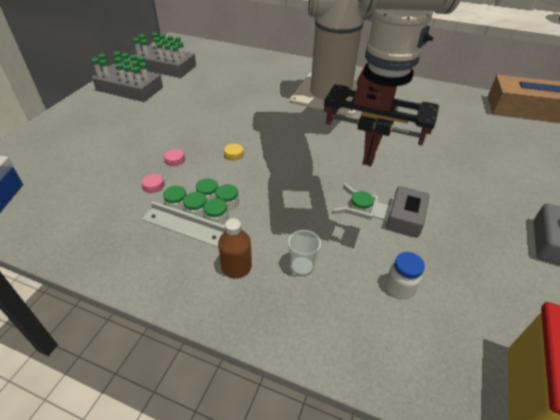

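The four tall pots I can compare directly are within 0.1 px of their start. The fifth is at (379.8, 209.2), in its place, and the bystanders haven't moved. Handing in.

```bash
python3 -c "
from cell import r
print(r.sign_off())"
```

```text
the job is handed in; nothing more can be done
None
```

The low pot is home in the code reader's bay, but while I was feeling for its cap the press peaked at a reading of 15.4 N, just over the 15 N limit. I had sent two descent steps together. Force readings wander by about ±1 N, so I can't say whether the limit was truly passed. I eased off in the next move, before the pot had moved. At every check after that the press was 5–9 N and sideways force was at most about 6 N, though I only read it at the end of each move.

- **What I did:** The low pot was at the robot's front right of the block. I found its cap top at about 26 mm, pulled it straight out, and slid it along the bench between the yellow pot and the block. It went in through the funnel until the sideways force rose at the back wall. Then I lifted off, and I handed in at about 19 s.
- **Home:** the wrist camera puts the pot's edge at y = 0.2494 m and the wall face at 0.2495 m.
- **Tall pots:** four are within 0.1 px of their starting positions. The fifth merged with the low pot in the first picture, so I checked it only by sight and spacing; it stands in place.
- **Other things on the bench:** the bottle, beaker and salt jar look unmoved by eye.
- **Disagreement:** the scene camera read about 4–5 mm off the other two on the pots. I used the top and wrist cameras for pot positions.

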